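# Load a drilling fixture and press its jig cover down over the locating pin

### The arm

A 6-joint arm with a two-finger parallel gripper is mounted at the origin on the work surface. World frame = base frame: x ahead of the robot, y to its left, z up, the work surface at z = 0. Lengths are in m, angles in rad, forces in N, time in s.
With the tool pointing down it reaches from about 0.375 to 0.9 m from the base axis. Payload 3.1 kg.
Tool frame: the origin (TCP) lies at the very end of the fingers, on their centre line; the grasp point (between the pads) lies 19 mm behind it (grip_depth is the distance from the TCP to the grasp point, in m); z points along the fingers, y is the line along which they close (so a half turn about z gives the same grasp; the last joint's range is limited). The gripper opens to 85 mm and grips with 20 to 120 N. Pads are 22 mm wide; open, the fingers measure 114 mm over their backs; the gripper's body (76 mm by 85 mm) begins 54 mm behind the grasp point. The pads swing forward as they close: fully open they stand 13 mm farther back than shut.
Start: joints at [-1.492, 0.527, 1.433, -0, 1.181, -0.178], TCP at [0.159, -0.604, 0.231] pointing down, gripper open.
Joint ranges: [-3.08, 3.08], [-0.75, 2.2], [0.22, 2.44], [-1.43, 4.57], [0, 2.65], [-2.85, 2.85]. Speed limits (rad/s): [2.79, 2.79, 3.14, 3.14, 3.14, 3.14].

### API

Orientations are given as a unit quaternion [x, y, z, w].
In Python, from station import * gives the robot as it stands.
- The arm moves only by the tool apply_moves, never from a script. Its argument "plan" is a list of rows, each a list of 7 numbers: the shift along the tool's x, y, z in m, then the turn, a rotation vector about the tool's x, y, z in rad, then the gripper command: -1 is fully open, 1 is shut, values between are in proportion. In form: [[dx, dy, dz, wx, wy, wz, jaw], ...]. A call has 1 to 8 rows; each row shifts and turns the commanded pose from where the row before left it, along the tool's axes as they then stand; what a row does not reach is not made up. A row lasts 1/8 s, in which the tool goes at most 62.5 mm and 10.7 degrees, less where a joint would pass 70% of its speed; a pose out of reach is approached as far as the arm can. A call is refused whole if a number of a shift passes 0.0625 or a number of a turn 0.188, either way. A call with a gripper value outside its range is refused whole. The fingers move at their own pace and stop on an object; "force" is the grip in N (left out, the last holds). Time passes only in rows, so rows that do not move let the fingers close. It gives the time, the measured TCP pose, the force, the opening and the grip force at its end, in the units of the state.
- sense(): the state, without advancing time (a new reading comes with each control period).
- snapshot(name): name is "scene" or "top" or "wrist"; returns the picture (400x640x3 uint8, red, green, blue); there is no depth.
- calibration(name): a dict with "camera_matrix" (3x3 intrinsics, pixels), "R" (3x3) and "t" (3): a world point X has camera coordinates R X + t; the wrist camera has in their place "mount" (4x4, takes a point from camera to tool coordinates, whose origin is the TCP and whose axes are the flange's). Camera axes: x right, y down, z forward; pixel columns grow to the right and rows downward; lengths in m; the calibration is good to about 2 mm. The wrist camera is an equidistant fisheye: a pixel r from the principal point sees the ray r / f radians off the axis. A picture is of the moment at which its call begins: read the wrist's pose just before it. calibration takes no time and is no camera call.
- sign_off(): hands the job in; it is judged then, once.
The state is a dict: "t": time; "q": joint angles; "qd": joint speeds; "tau": joint torques, N m; "tcp_pos": TCP position; "tool_rot": TCP orientation; "force": force on the tool from outside, world axes, zero at the start; "ft_torque": the same for the moment, N m; "finger_gap": opening from 0.0 (shut) to 1.0 (fully open); "gripper_force": force on a finger pad.
Only numpy, scipy, OpenCV 4.12 (cv2) and the standard library are available. Lean on these libraries where they do the work, as an engineer would, in place of code of your own. Each camera call takes 0.05 s, during which the arm holds its last target. There are 200 camera calls.

### The job

Slide the hardwood blank along the open lane of the drilling fixture, under the steel keeper bar, until it is fully home against the end stop, and let go of it. Then lay the jig cover over the fixture square with it, ease it about until it drops onto the locating pin hidden beneath it, and press it down against the springs until it sits flush on the rails. Finish while still holding it pressed down, and leave the spray can, cup and sanding block alone.

Things in the scene. Friction and masses are not known exactly. Their poses are not given: they have to be found in the camera images.
- fixture: Drilling fixture of plywood and white-faced board, fixed to the bench. Origin on the bench under the axis of its locating pin; x along its lane towards the end stop (away from the robot, yaw up to 0.3 rad), y left, z up. Base 12 mm thick, x -40 to 75, y -80 to 80 mm. Rails and blocks have flat tops at z = 28 mm, x -40 to 40 mm; the cover finally rests on these.
- pin_tip (a point): Tip of the steel locating pin, at x = 0, y = 0, z = 44 mm in the fixture's frame. Pin 12 mm in diameter, standing 16 mm above the centre block, its last 4 mm tapering to 5 mm in diameter. Axes as the fixture's.
- lane_stop (a point): Far end of the lane: the point on its floor and centre line at the end stop, at x = 62, y = -39.5, z = 12 mm in the fixture's frame. The lane is a channel 47 mm wide, open above, with walls 16 mm high, from x = -40 to 62 mm. Axes as the fixture's.
- keeper (a point): Middle of the underside of the steel keeper bar, which bridges the lane from x = 44 to 75 mm, 14.5 mm above the lane floor; at x = 59.5, y = -39.5, z = 26.5 mm in the fixture's frame. Its top is at z = 32.5 mm, two screw heads to 35.5 mm. The blank's end slides under it.
- mouth (a point): Middle of the floor at the front of the lane's flared mouth, at x = -62, y = -39.5, z = 12 mm in the fixture's frame. The mouth, 12 mm high, level with the lane floor, narrows from about 59 mm wide to the lane at x = -40 mm.
- lifters (a joint): Two sprung aluminium lifter bars in the fixture's left and right rails (y = +/-71.5 mm), 60 x 10 mm, moving together. 0 = up, tops at z = 34 mm, 6 mm above the rails; 0.006 = pressed flush with the rails. They push up with 5.4 N when up, 10.8 N when flush: they carry the cover's weight, so it must be held down.
- blank_center (a point): Centre (half-way up) of the hardwood blank, a dark slab 160 x 44 x 12 mm, about 70 g, lying flat on the bench; x along its length, z up; either end may go first. When home its centre is at x = -18, y = -39.5, z = 18 mm in the fixture's frame, and its last 58 mm stick out of the lane (34 mm of it clear of the mouth).
- cover_handle (a point): Centre of the jig cover's handle, a dark wooden bar 60 (x) x 18 (y) x 40 mm tall on the middle of a wooden plate 80 (x) x 150 (y) x 18 mm with two steel bushes at each end; 250 g in all, lying flat, z up, same after a half turn. The point is 38 mm above the underside. Resting on the lifters, pin in its bore, it is 72 mm above the bench; flush on the rails 66 mm; standing on the pin's tip 82 mm.
- cover_bore (a point): Centre of the mouth of the cover's bore for the pin, in its underside straight below the handle: 15 mm in diameter, 18 mm deep, ending at the handle's foot. Axes as the cover's.
- spray: Spray can standing by, 66 mm in diameter, 190 mm tall; origin at its foot. Leave alone.
- cup: White plastic cup standing by, 90 mm in diameter, 100 mm tall; origin at its foot. Leave alone.
- sander: Cork sanding block lying by, 62 x 100 x 25 mm; origin at its underside. Leave alone.
Not all that is in view belongs to the job. Of the things that look like the part that bears blank_center, the larger one is meant. Leave any turquoise look-alike of the fixture alone.

How it is judged:
On the way, in this order (a step that is already met when the one before it is completed fails the run):
1. the blank is fully home in the lane, under the keeper bar, and let go (x of blank_center in the frame of fixture above -0.022 m and y of blank_center in the frame of fixture between -0.0435 and -0.0355 m and z of blank_center in the frame of fixture below 0.0215 m and angle between the x axis of blank_center and the x axis of fixture, either way round below 0.08 rad and contact force between the fingers and blank below 0.1 N), for 0.2 s.
2. the jig cover has dropped onto the locating pin, square with the fixture (z of cover_handle in the frame of fixture below 0.0745 m and x of cover_handle in the frame of fixture between -0.005 and 0.005 m and y of cover_handle in the frame of fixture between -0.005 and 0.005 m and angle between the x axis of cover_handle and the x axis of fixture, either way round below 0.14 rad and angle between cover_handle's own z axis and vertical below 0.09 rad), for 0.2 s.
At the end, for the whole second after the job is handed in: Blank within 5 mm of the end stop, along the lane within 0.08 rad; cover on the pin, square within 0.14 rad, level within 0.09 rad, about 2 mm or less above the rails, lifters down over 3.8 of 6 mm; the robot still holds it down (over 2 N contact), at rest (x of blank_center in the frame of fixture above -0.023 m and y of blank_center in the frame of fixture between -0.0435 and -0.0355 m and z of blank_center in the frame of fixture below 0.0215 m and angle between the x axis of blank_center and the x axis of fixture, either way round below 0.08 rad and z of cover_handle in the frame of fixture below 0.0683 m and x of cover_handle in the frame of fixture between -0.005 and 0.005 m and y of cover_handle in the frame of fixture between -0.005 and 0.005 m and angle between the x axis of cover_handle and the x axis of fixture, either way round below 0.14 rad and angle between cover_handle's own z axis and vertical below 0.09 rad and value of joint lifters above 0.0038 m and linear speed of cover below 0.02 m/s and contact force between any of the fingers, the arm and cover above 2 N); the arm keeps its last pose, push and grip.
It fails at once if the spray can is moved more than 30 mm (distance of spray from where it was at the start of the episode above 0.03 m).
It fails at once if the cup is moved more than 30 mm (distance of cup from where it was at the start of the episode above 0.03 m).
It fails at once if the sanding block is moved more than 30 mm (distance of sander from where it was at the start of the episode above 0.03 m).
It also fails if it takes over 69 s, if anything falls off the work surface, if the arm or the gripper's body presses on something with over 40 N, if the wrist force passes 120 N, or if a joint passes its speed limit or range.

## Working session

There is one attempt and no reset: what is moved stays moved. The work goes in short steps, Python scripts to look and compute and a tool call to move; the robot and the scene stay as the last step left them, time stands still between calls to the robot, and variables do not carry over. Pictures are saved under pics/ and viewed, at most 10 in all, crops included, and the job is handed in when it is done.

Besides the shell and the picture viewer there is one more tool, called after "Emit:" by a JSON object that holds its "name" and its "arguments". apply_moves: Moves the arm, as the interface text tells. Its arguments: {"type":"object","properties":{"plan":{"type":"array"},"force":{"type":"number"}},"required":["plan"]}

```bash
mkdir -p pics; ls; python3 - <<'E'
from station import *
import cv2,numpy as np
s=sense();print(s)
for n in("scene","top","wrist"):
    c=calibration(n);print(n,c)
    cv2.imwrite(f"pics/{n}0.png",snapshot(n)[:,:,::-1])
E
```

```text
pics
{'t': 0.0, 'q': array([-1.49246513e+00,  5.28467203e-01,  1.43387924e+00,  1.01782687e-05,
        1.18136850e+00, -1.78461315e-01]), 'qd': array([ 0.00128287,  0.00032884,  0.00044978,  0.00029557, -0.00050844,
        0.00269325]), 'tau': array([-1.60949689e-04, -4.42352414e+01, -1.78027582e+01, -2.64479659e-04,
        8.30699166e-03,  1.05970241e-06]), 'tcp_pos': array([ 0.15873667, -0.60378859,  0.2303403 ]), 'tool_rot': array([ 9.91768208e-01,  1.28041773e-01,  5.78041995e-05, -1.05957912e-03]), 'force': array([-0.79894904,  1.04583198,  0.93452732]), 'ft_torque': array([ 0.02454499,  0.02153299, -0.00061678]), 'gripper_force': 0.0, 'finger_gap': 0.9997258091468059}
scene {'camera_matrix': array([[389.3574499 ,   0.        , 318.27293981],
       [  0.        , 389.3574499 , 194.2839011 ],
       [  0.        ,   0.        ,   1.        ]]), 'R': array([[-0.76054042,  0.64925805,  0.00649993],
       [ 0.34738606,  0.41534451, -0.84072104],
       [-0.54854461, -0.63714435, -0.54142949]]), 't': array([ 0.41756488, -0.12772692,  1.1777868 ])}
top {'camera_matrix': array([[4
[... 176 characters left out ...]
9956383, -0.00483453],
       [-0.993213  ,  0.02949289, -0.11250825],
       [ 0.11260176,  0.00152392, -0.99363903]]), 't': array([0.04073366, 0.54730483, 0.94987191])}
wrist {'camera_matrix': array([[309.70691629,   0.        , 321.67516509],
       [  0.        , 309.70691629, 200.22444081],
       [  0.        ,   0.        ,   1.        ]]), 'mount': array([[ 8.51001710e-04, -9.54500766e-01, -2.98207249e-01,
         7.60028937e-02],
       [ 9.99999510e-01,  6.61461211e-04,  7.36521532e-04,
         4.58817240e-04],
       [-5.05757838e-04, -2.98207730e-01,  9.54500861e-01,
        -1.43004947e-01],
       [ 0.00000000e+00,  0.00000000e+00,  0.00000000e+00,
         1.00000000e+00]])}
```

View pics/top0.png

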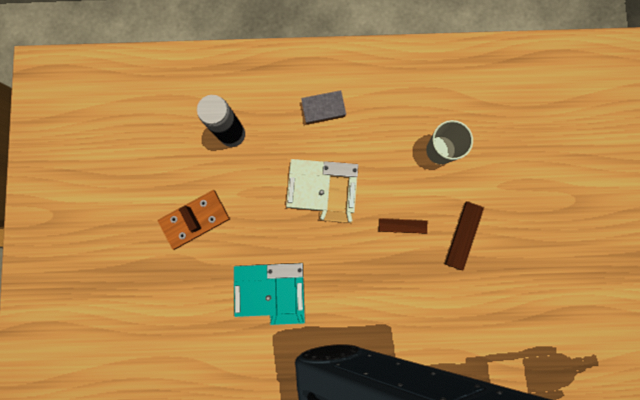

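View pics/scene0.png

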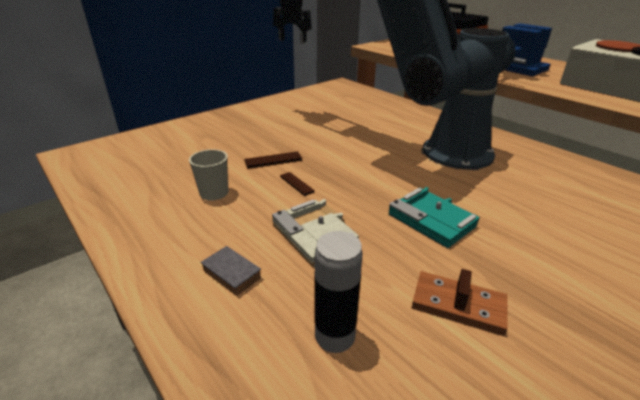

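The top view shows the white fixture around (322,190), its pin at (321,192), and the keeper at (340,169). The large dark blank is at (464,236), with a small decoy at (403,226). The cover is at (194,219), the turquoise decoy at (270,293), the can at (220,120), the cup at (450,142) and the sander at (323,107). The scene view agrees.

```bash
cat > h.py <<'E'
from station import *
import cv2,numpy as np
from scipy.spatial.transform import Rotation as Ro
def ray(name,px,s=None):
    """camera centre and unit-ish world ray directions of pixels"""
    c=calibration(name);K=c["camera_matrix"];p=np.atleast_2d(np.array(px,float))
    d=np.c_[(p[:,0]-K[0,2])/K[0,0],(p[:,1]-K[1,2])/K[1,1],np.ones(len(p))]
    if name!="wrist": return -c["R"].T@c["t"], d@c["R"]
    r=np.hypot(d[:,0],d[:,1])+1e-12
    d=np.c_[d[:,:2]/r[:,None]*np.sin(r)[:,None],np.cos(r)]
    M=c["mount"];R=Ro.from_quat(s["tool_rot"]).as_matrix()
    return s["tcp_pos"]+R@M[:3,3], d@M[:3,:3].T@R.T
def plane(name,px,z,s=None):
    o,d=ray(name,px,s);return o+d*((z-o[2])/d[:,2])[:,None]
def proj(name,X,s=None):
    X=np.atleast_2d(X);c=calibration(name);K=c["camera_matrix"]
    if name!="wrist": p=X@c["R"].T+c["t"];u=p[:,:2]/p[:,2:]
    else:
        M=c["mount"];R=Ro.from_quat(s["tool_rot"]).as_matrix()
        p=((X-s["tcp_pos"])@R-M[:3,3])@M[:3,:3];r=np.hypot(p[:,0],p[:,1])
        u=p[:,:2]/r[:,None]*np.arctan2(r,p[:,2])[:,None]
    return u*[K[0,0],K[1,1]]+[K[0,2],K[1,2]]
def biggest(m,near=None):
    cs=cv2.findContours(m.astype(np.uint8),cv2.RETR_EXTERNAL,cv2.CHAIN_APPROX_NONE)[0]
    return max(cs,key=cv2.contourArea)[:,0]
def rect(P):
    """min-area rect of plane points: centre, (long,short), yaw of long axis"""
    b=cv2.boxPoints(cv2.minAreaRect(((P[:,:2]-P[0,:2])*1e4).astype(np.float32)))/1e4+P[0,:2]
    e=[b[1]-b[0],b[2]-b[1]];l=[np.linalg.norm(x) for x in e];k=int(l[1]>l[0])
    return b.mean(0),(l[k],l[1-k]),np.arctan2(e[k][1],e[k][0])
E
python3 - <<'E'
from h import *
im=cv2.imread("pics/top0.png");hsv=cv2.cvtColor(im,cv2.COLOR_BGR2HSV).astype(int)
H,S,V=hsv[...,0],hsv[...,1],hsv[...,2]
def win(m,x0,x1,y0,y1):
    o=np.zeros_like(m);o[y0:y1,x0:x1]=m[y0:y1,x0:x1];return o
for p in [(464,236),(403,226),(175,225),(450,225),(300,190),(336,197),(340,169),(321,192)]: print(p,hsv[p[1],p[0]])
b=biggest(win(V<110,435,500,190,280));print("blank",rect(plane("top",b,.012)))
f=biggest(win((S<90)&(V>110),270,375,150,230));print("fix",rect(plane("top",f,.028)),cv2.boundingRect(f))
c=biggest(win((S>190)&(V<190),150,240,180,260));print("cover",rect(plane("top",c,.018)))
print("pin",plane("top",[(321,192)],.044))
for n,p in [("can",(232,140)),("cup",(447,155)),("sand",(323,107))]:print(n,plane("top",[p],0))
E
```

```text
(464, 236) [ 11 199  73]
(403, 226) [ 10 201  85]
(175, 225) [ 12 205 162]
(450, 225) [ 16 164 205]
(300, 190) [ 41  34 216]
(336, 197) [ 19 147 208]
(340, 169) [ 19  23 185]
(321, 192) [ 18  22 171]
blank (array([ 0.46065475, -0.30341039]), (np.float64(0.1604364731237281), np.float64(0.04709283453243024)), np.float64(-0.3821431003975093))
fix (array([0.57753828, 0.02955854]), (np.float64(0.16199253655630047), np.float64(0.13842615192535507)), np.float64(1.461668234115048)) (286, 159, 72, 63)
cover (array([0.51713094, 0.33593548]), (np.float64(0.15073296449481768), np.float64(0.08127753026693589)), np.float64(-1.1002393344948784))
pin [[0.5699536  0.03090048 0.044     ]]
can [[0.7119942  0.24715318 0.        ]]
cup [[ 0.65829076 -0.28011521  0.        ]]
sand [[0.78916463 0.02023739 0.        ]]
```

```bash
cat >> h.py <<'E'
def yaw(s):
    x=Ro.from_quat(s["tool_rot"]).as_matrix()[:,0];return np.arctan2(x[1],x[0])
def go(p,psi,n,s=None):
    """suggest n rows (tool shifts, turn) for a vertical tool to reach p at yaw psi"""
    s=s or sense();y0=yaw(s);d=(np.array(p)-s["tcp_pos"])/n;w=(psi-y0+np.pi)%(2*np.pi)-np.pi
    for i in range(n):
        y=y0+w*i/n
        print([round(float(v),4) for v in(d[0]*np.cos(y)+d[1]*np.sin(y),d[0]*np.sin(y)-d[1]*np.cos(y),-d[2])],"wz",round(-w/n,3))
E
python3 -c "
from h import *
go([.403,-.28,.2],-.382,8)"
```

```text
[0.0398, -0.0314, 0.0038] wz 0.08
[0.0372, -0.0345, 0.0038] wz 0.08
[0.0343, -0.0373, 0.0038] wz 0.08
[0.0312, -0.04, 0.0038] wz 0.08
[0.0279, -0.0423, 0.0038] wz 0.08
[0.0245, -0.0444, 0.0038] wz 0.08
[0.0209, -0.0462, 0.0038] wz 0.08
[0.0171, -0.0477, 0.0038] wz 0.08
```

Emit:
{"name": "apply_moves", "arguments": {"plan": [[0.04,-0.031,0.004,0,0,0.08,-1],[0.037,-0.034,0.004,0,0,0.08,-1],[0.034,-0.037,0.004,0,0,0.08,-1],[0.031,-0.04,0.004,0,0,0.08,-1],[0.028,-0.042,0.004,0,0,0.08,-1],[0.025,-0.044,0.004,0,0,0.08,-1],[0.021,-0.046,0.004,0,0,0.08,-1],[0.017,-0.048,0.004,0,0,0.08,-1]], "force": 60}}

```text
t: 1.15
tcp_pos: [0.4043, -0.2813, 0.1991]
tool_rot: [0.981, -0.192, 0.0, 0.0]
force: [0.4, -1.1, 0.5]
finger_gap: 0.999
gripper_force: 0.0
```

Emit:
{"name": "apply_moves", "arguments": {"plan": [[0,0,0,0,0,0,-1],[0,0,0,0,0,0,-1]]}}

```text
t: 1.4
tcp_pos: [0.4035, -0.283, 0.1993]
tool_rot: [0.982, -0.19, 0.0, 0.0]
force: [-0.3, 0.5, -0.9]
finger_gap: 0.999
gripper_force: 0.0
```

```bash
python3 - <<'E'
from h import *
s=sense();im=snapshot("wrist")[:,:,::-1];cv2.imwrite("pics/w1.png",im)
print(s["tcp_pos"],yaw(s),s["tool_rot"],s["force"])
m=im.max(2)<110
uv=proj("wrist",[[.4607,-.3034,.012],[.57,.031,.044],[.403,-.28,.012]],s);print(uv)
n,lab=cv2.connectedComponents(m.astype(np.uint8))
u,v=uv[0].astype(int);k=lab[v,u];print(k)
if k:
  b=biggest(lab==k);print(cv2.boundingRect(b),rect(plane("wrist",b,.012,s)))
E
```

```text
[ 0.40349297 -0.28296313  0.1993255 ] -0.3818763421184381 [ 9.81826569e-01 -1.89780111e-01  1.06810307e-05  3.12855139e-04] [-0.26616689  0.46034873 -0.8644969 ]
[[318.78460727 121.17194224]
 [ 52.19211137 160.58511963]
 [318.64516997 178.24468724]]
3
(49, 0, 591, 400) (array([ 0.04784204, -0.58656829]), (np.float64(2.128719873377938), np.float64(1.120528026647396)), np.float64(1.037309154496091))
```

View pics/w1.png

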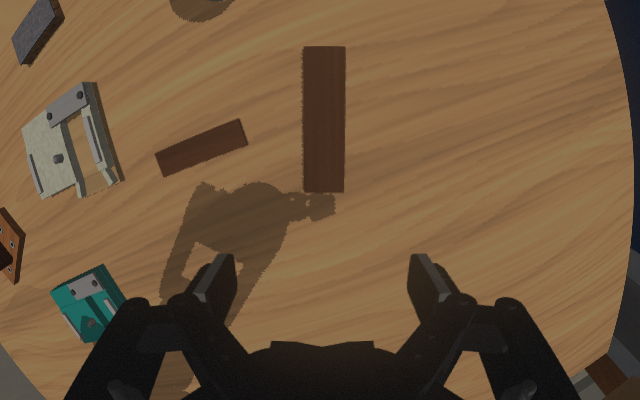

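The blank is upright in the wrist view, from (303,46) to (346,192), between the fingers at about x=324. The arm's shadow only touches near its lower end.

```bash
python3 - <<'E'
from h import *
s=sense();im=cv2.imread("pics/w1.png").astype(int)
print(im[100,325],im[100,290],im[205,300],im[210,240])
m=np.zeros(im.shape[:2],bool);w=slice(40,200),slice(285,365)
hsv=cv2.cvtColor(im.astype(np.uint8),cv2.COLOR_BGR2HSV).astype(int)
print(hsv[100,325],hsv[100,290],hsv[205,300])
m[w]=(hsv[w][...,0]<12)&(hsv[w][...,2]<110)
b=biggest(m);print(cv2.boundingRect(b));r=rect(plane("wrist",b,.012,s));print(r)
c,y=r[0],r[2]; print("grip",c-.062*np.array([np.cos(y),np.sin(y)]))
E
```

```text
[30 46 70] [ 74 110 143] [45 65 86] [41 60 79]
[ 12 146  70] [ 16 123 143] [ 15 122  86]
(304, 85, 40, 107)
(array([ 0.4413807 , -0.30030601]), (np.float64(0.11737607791656204), np.float64(0.03847982644075676)), np.float64(-0.4511180294583066))
grip [ 0.38558316 -0.27327575]
```

```bash
python3 - <<'E'
from h import *
s=sense();im=cv2.GaussianBlur(cv2.imread("pics/w1.png"),(3,3),0)
hsv=cv2.cvtColor(im,cv2.COLOR_BGR2HSV).astype(int)
m=np.zeros(im.shape[:2],bool);w=slice(38,200),slice(285,365)
for T in (78,90,105):
  m[:]=0;m[w]=(hsv[w][...,2]<T)
  m[185:,:300]=0
  b=biggest(m);print(cv2.boundingRect(b));r=rect(plane("wrist",b,.012,s));print(r)
  c,y=r[0],r[2]; print("grip",c-.062*np.array([np.cos(y),np.sin(y)]))
E
```

```text
(303, 47, 42, 146)
(array([ 0.45964119, -0.30895567]), (np.float64(0.15800050887341893), np.float64(0.04317100466107257)), np.float64(-0.38246774087661733))
grip [ 0.40212091 -0.28581659]
(300, 47, 45, 153)
(array([ 0.4561895 , -0.30680879]), (np.float64(0.1670804278194958), np.float64(0.04768061651455902)), np.float64(-0.39990562503217914))
grip [ 0.39908145 -0.28267025]
(300, 46, 46, 154)
(array([ 0.45639026, -0.30760607]), (np.float64(0.1683295703617702), np.float64(0.04813166170659144)), np.float64(-0.4052325665960804))
grip [ 0.39941159 -0.28316366]
```

```bash
python3 -c "
from h import *
go([.402,-.285,.001],-.382,5)"
```

```text
[-0.0001, 0.0004, 0.0397] wz -0.0
[-0.0001, 0.0004, 0.0397] wz -0.0
[-0.0001, 0.0004, 0.0397] wz -0.0
[-0.0001, 0.0004, 0.0397] wz -0.0
[-0.0001, 0.0004, 0.0397] wz -0.0
```

Emit:
{"name": "apply_moves", "arguments": {"plan": [[0,0.002,0.045,0,0,0,-1],[0,0,0.045,0,0,0,-1],[0,0,0.045,0,0,0,-1],[0,0,0.04,0,0,0,-1],[0,0,0.022,0,0,0,-1],[0,0,0,0,0,0,0.2],[0,0,0,0,0,0,1],[0,0,0,0,0,0,1]], "force": 60}}

```text
t: 2.45
tcp_pos: [0.4032, -0.2856, 0.0038]
tool_rot: [0.982, -0.191, 0.001, 0.001]
force: [0.0, 0.7, -0.4]
finger_gap: 0.487
gripper_force: 60.7
```

Emit:
{"name": "apply_moves", "arguments": {"plan": [[0,0,0,0,0,0,1],[0,0,0,0,0,0,1]]}}

```text
t: 2.7
tcp_pos: [0.4032, -0.2856, 0.0037]
tool_rot: [0.982, -0.19, 0.001, 0.001]
force: [-2.6, -2.3, 6.9]
finger_gap: 0.493
gripper_force: 61.4
```

Emit:
{"name": "apply_moves", "arguments": {"plan": [[0,0,-0.02,0,0,0,1],[0,0,-0.04,0,0,0,1],[0,0,-0.045,0,0,0,1],[0,0,-0.04,0,0,0,1],[0,0,0,0,0,0,1]]}}

```text
t: 3.32
tcp_pos: [0.4043, -0.2859, 0.1506]
tool_rot: [0.982, -0.19, 0.003, 0.002]
force: [-0.4, -0.5, -1.2]
finger_gap: 0.491
gripper_force: 61.0
```

```bash
python3 -c "
from h import *
go([.417,-.083,.15],-.109,6)"
```

```text
[-0.0107, -0.0322, 0.0001] wz -0.046
[-0.0092, -0.0326, 0.0001] wz -0.046
[-0.0077, -0.033, 0.0001] wz -0.046
[-0.0062, -0.0333, 0.0001] wz -0.046
[-0.0046, -0.0336, 0.0001] wz -0.046
[-0.0031, -0.0337, 0.0001] wz -0.046
```

Emit:
{"name": "apply_moves", "arguments": {"plan": [[-0.011,-0.032,0,0,0,-0.046,1],[-0.009,-0.033,0,0,0,-0.046,1],[-0.008,-0.033,0,0,0,-0.046,1],[-0.006,-0.033,0,0,0,-0.046,1],[-0.004,-0.034,0,0,0,-0.046,1],[-0.003,-0.034,0,0,0,-0.046,1],[0,0,0,0,0,0,1],[0,0,0,0,0,0,1]]}}

```text
t: 4.32
tcp_pos: [0.4159, -0.0813, 0.1469]
tool_rot: [0.999, -0.053, -0.0, 0.0]
force: [-0.6, -0.4, -0.9]
finger_gap: 0.491
gripper_force: 61.1
```

```bash
python3 - <<'E'
from h import *
s=sense();im=snapshot("wrist")[:,:,::-1];cv2.imwrite("pics/w2.png",im)
np.save("s2.npy",s,allow_pickle=True)
print(s["tcp_pos"],yaw(s),s["tool_rot"])
print(proj("wrist",[[.57,.031,.044]],s))
E
```

```text
[ 0.41592609 -0.08127464  0.14692264] -0.10699221646358574 [ 9.98569409e-01 -5.34705825e-02 -1.68978585e-04  6.56500476e-05]
[[169.21024708  39.69703932]]
```

View pics/w2.png

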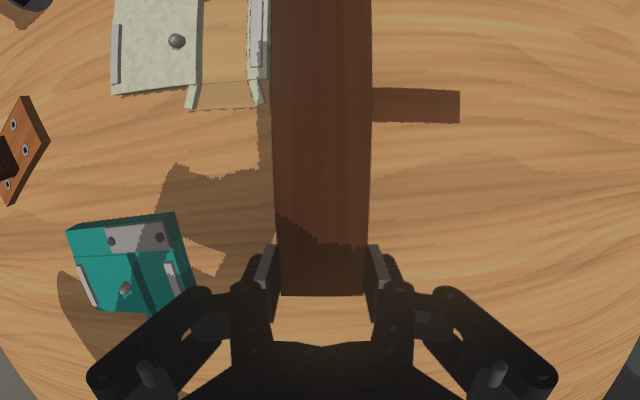

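The pin tip shows at about (177,40). The lane runs between x≈190 and 265, and its front is at y≈107. The blank is held squarely at x 270–372. The far half of the fixture is cut off, so I'll go up and look again.

Emit:
{"name": "apply_moves", "arguments": {"plan": [[-0.005,0.015,-0.04,0,0,0,1],[-0.005,0.015,-0.04,0,0,0,1],[0,0.01,-0.04,0,0,0,1],[0,0,0,0,0,0,1],[0,0,0,0,0,0,1]]}}

```text
t: 5.0
tcp_pos: [0.401, -0.12, 0.2667]
tool_rot: [0.999, -0.054, -0.001, -0.0]
force: [-0.9, 0.7, -1.3]
finger_gap: 0.492
gripper_force: 61.3
```

```bash
python3 - <<'E'
from h import *
s=sense();im=snapshot("wrist")[:,:,::-1];cv2.imwrite("pics/w3.png",im)
np.save("s3.npy",s,allow_pickle=True)
print(s["tcp_pos"],yaw(s),s["tool_rot"])
print(proj("wrist",[[.57,.031,.044]],s))
cv2.imwrite("pics/w3c.png",cv2.resize(im[0:160,80:280],None,fx=4,fy=3.75))
E
```

```text
[ 0.40098697 -0.12001826  0.26665448] -0.10881154068149938 [ 9.98520145e-01 -5.43790911e-02 -5.77798651e-04 -3.16143458e-04]
[[184.57439895  53.02671028]]
```

View pics/w3c.png

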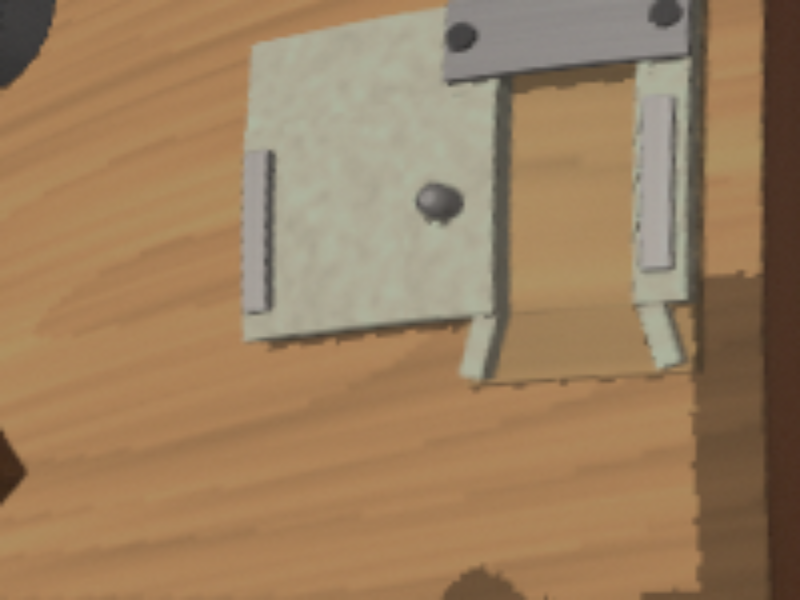

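The crop shows the whole fixture: pin at crop (440,198), left block's front corners at (245,340) and (493,317), right rail's front corners at (634,303) and (688,300), and keeper screws at (461,37) and (665,12). I'll fit the pose from these.

```bash
cat >> h.py <<'E'
def rigid(P,F):
    """yaw and origin with P = O + R(yaw) F, plus residuals"""
    p,f=P.mean(0),F.mean(0);a=P-p;b=F-f
    y=np.arctan2((b[:,0]*a[:,1]-b[:,1]*a[:,0]).sum(),(a*b).sum())
    R=np.array([[np.cos(y),-np.sin(y)],[np.sin(y),np.cos(y)]]);O=p-R@f
    return y,O,P-O-F@R.T
E
python3 - <<'E'
from h import *
s=np.load("s3.npy",allow_pickle=True).item()
c=np.array([(245,340),(493,317),(634,303),(688,300)],float)
F=np.array([(-40,80),(-40,-16),(-40,-63),(-40,-80)])/1e3
P=plane("wrist",c/[4,3.75]+[80,0],.028,s)[:,:2]
print("front4",rigid(P,F))
pin=plane("wrist",[(80+440/4,194/3.75)],.044,s)[0,:2];print("pin",pin)
print("all",rigid(np.r_[P,[pin]],np.r_[F,[[0,0]]]))
k=plane("wrist",np.array([(461,37),(665,12)])/[4,3.75]+[80,0],.0355,s)[:,:2];print("screws",k,np.linalg.norm(k[0]-k[1]), np.arctan2(*(k[0]-k[1])[::-1])-np.pi/2)
s2=np.load("s2.npy",allow_pickle=True).item()
print("pin2",plane("wrist",[(177,39)],.044,s2))
# held blank in w2: edges
im=cv2.imread("pics/w2.png");V=im.max(2)
for v in (20,60,150,200):
  r=V[v].astype(int);g=r<105; print(v,np.where(np.diff(g[255:390].astype(int)))[0]+255, r[262:282:3], r[362:382:3])
E
```

```text
front4 (np.float64(-0.11720016792751278), array([0.56928497, 0.02728564]), array([[ 0.00035592, -0.00050979],
       [-0.00105738,  0.00054977],
       [ 0.00032421,  0.00012314],
       [ 0.00037725, -0.00016313]]))
pin [0.56985289 0.02343865]
all (np.float64(-0.12521590783012843), array([0.56949326, 0.02624631]), array([[-0.00052769,  0.0002888 ],
       [-0.00117713,  0.00125532],
       [ 0.00057844,  0.00078314],
       [ 0.00076675,  0.00048039],
       [ 0.00035963, -0.00280765]]))
screws [[ 0.62739926  0.01518929]
 [ 0.62003086 -0.05195521]] 0.06754759162420532 -0.1093021118732127
pin2 [[0.56859429 0.02349051 0.044     ]]
20 [267 370] [105 180  88  70  79  80  77] [ 79  81  82 116 176 178 178]
60 [260 262 266 371] [ 96 119  78  73  79  80  78] [ 78  81  81  94 176 178 176]
150 [271 370] [120 121 120 110  76  79  79] [ 80  80  80 144 176 177 177]
200 [272 368] [112 111 110 109  72  72  75] [ 78  80  77 157 156 158 159]
```

```bash
python3 - <<'E'
from h import *
s=np.load("s3.npy",allow_pickle=True).item();s2=np.load("s2.npy",allow_pickle=True).item()
P=plane("wrist",np.array([(493,317),(497,80),(634,303),(636,62)],float)/[4,3.75]+[80,0],.028,s)[:,:2]
for a,b in((0,1),(2,3)):d=P[b]-P[a];print("lane edge yaw",np.arctan2(d[1],d[0]),np.hypot(*d))
# blank edges in tool frame
px=np.array([(267.5,20),(271.5,150),(272.5,200),(370.5,20),(370.5,150),(369,200),(282,295),(363,295)])
B=plane("wrist",px,s2["tcp_pos"][2]+.0083,s2)
print((B-s2["tcp_pos"])@Ro.from_quat(s2["tool_rot"]).as_matrix())
O=np.array([.5695,.0272]);y=-.113
R=np.array([[np.cos(y),-np.sin(y)],[np.sin(y),np.cos(y)]])
for f in[(-.117,-.0395),(-.0805,-.0395)]:print(f,O+R@f)
go([*(O+R@(-.135,-.0395)),.08],y,6)
E
```

```text
lane edge yaw -0.11718391044032674 0.0846402563604667
lane edge yaw -0.10903989882081591 0.08436195659463608
[[ 0.11560612 -0.02278785 -0.0083416 ]
 [ 0.05732354 -0.02148596 -0.00832215]
 [ 0.03422479 -0.02192881 -0.00831458]
 [ 0.11549077  0.0216233  -0.00833494]
 [ 0.0573492   0.02216426 -0.00831565]
 [ 0.03426024  0.02238803 -0.00830798]
 [-0.01804299 -0.02013547 -0.00829704]
 [-0.01803982  0.02242555 -0.00829069]]
(-0.117, -0.0395) [0.44879218 0.0011448 ]
(-0.0805, -0.0395) [ 0.4850594  -0.00297093]
[0.0028, -0.0209, 0.031] wz 0.001
[0.0028, -0.0209, 0.031] wz 0.001
[0.0028, -0.0209, 0.031] wz 0.001
[0.0027, -0.0209, 0.031] wz 0.001
[0.0027, -0.0209, 0.031] wz 0.001
[0.0027, -0.0209, 0.031] wz 0.001
```

Emit:
{"name": "apply_moves", "arguments": {"plan": [[0.004,-0.021,0.03,0,0,0,1],[0.003,-0.021,0.03,0,0,0,1],[0.003,-0.021,0.03,0,0,0,1],[0.003,-0.021,0.03,0,0,0,1],[0.003,-0.021,0.03,0,0,0,1],[0.003,-0.021,0.035,0,0,0,1],[0,0,0,0,0,0,1],[0,0,0,0,0,0,1]]}}

```text
t: 6.05
tcp_pos: [0.4337, 0.0034, 0.082]
tool_rot: [0.999, -0.053, -0.001, -0.0]
force: [0.5, 0.1, -0.5]
finger_gap: 0.489
gripper_force: 61.3
```

```bash
python3 - <<'E'
from h import *
s=sense();im=snapshot("wrist")[:,:,::-1];cv2.imwrite("pics/w4.png",im)
np.save("s4.npy",s,allow_pickle=True)
print(s["tcp_pos"],yaw(s),s["tool_rot"])
O=np.array([.5695,.0272]);y=-.113
R=np.array([[np.cos(y),-np.sin(y)],[np.sin(y),np.cos(y)]])
print("in fixture",R.T@(s["tcp_pos"][:2]-O))
E
```

```text
[0.43366997 0.00343798 0.0820319 ] -0.10678376139817955 [ 9.98574734e-01 -5.33665336e-02 -7.12482888e-04 -8.06077489e-05]
in fixture [-0.13228435 -0.03892663]
```

View pics/w4.png

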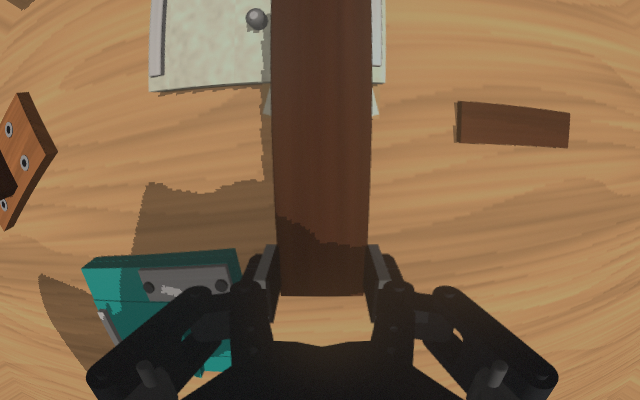

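The blank now hangs over the lane. The fixture's front corners are at about (150,92) and (386,82), and the mouth tips at (264,115) and (377,116).

```bash
python3 - <<'E'
from h import *
s=np.load("s4.npy",allow_pickle=True).item();im=cv2.imread("pics/w4.png")
V=im.max(2).astype(int)
for u in (160,200,240): print(u,np.argmin(np.diff(V[60:110,u]))+60, V[80:100:2,u])
print(V[80,378:394],V[60,378:394])
P=plane("wrist",[(149,92),(386,82)],.028,s)[:,:2]
y,O,r=rigid(P,np.array([(-.04,.08),(-.04,-.08)]));print(y,O,r)
R=np.array([[np.cos(y),-np.sin(y)],[np.sin(y),np.cos(y)]])
print("in fixture",R.T@(s["tcp_pos"][:2]-O))
E
```

```text
160 89 [176 177 177 177 178 119 126 118 149 182]
200 85 [180 182 182  91  85 120 178 181 181 181]
240 82 [181 162  80 111 127 174 170 168 168 166]
[180 182 182 185 184 185 185 179 179 179 178 179 180 179 179 178] [185 185 176 169 183 185 184 180 178 179 179 180 180 180 179 179]
-0.10884288558832744 [0.57004613 0.0279325 ] [[ 1.86424180e-05  1.70601341e-04]
 [-1.86424180e-05 -1.70601341e-04]]
in fixture [-0.13290836 -0.03916386]
```

Emit:
{"name": "apply_moves", "arguments": {"plan": [[0,0,0.025,0,0,0.008,1],[0,0,0.02,0,0,0,1],[0,0,0.012,0,0,0,1],[0,0,0.006,0,0,0,1],[0,0,0.003,0,0,0,1],[0,0,0,0,0,0,1]]}}

```text
t: 6.85
tcp_pos: [0.4343, 0.0034, 0.0165]
tool_rot: [0.998, -0.058, 0.0, 0.0]
force: [-0.0, -0.4, -0.4]
finger_gap: 0.495
gripper_force: 61.4
```

Emit:
{"name": "apply_moves", "arguments": {"plan": [[0.008,0,0.0005,0,0,0,1],[0.01,0,0,0,0,0,1],[0.01,0,0,0,0,0,1],[0.01,0,0,0,0,0,1],[0.006,0,0,0,0,0,1],[0,0,0,0,0,0,1]]}}

```text
t: 7.6
tcp_pos: [0.4786, -0.0017, 0.0158]
tool_rot: [0.998, -0.058, 0.001, 0.0]
force: [-0.1, 0.4, -0.1]
finger_gap: 0.492
gripper_force: 61.4
```

Emit:
{"name": "apply_moves", "arguments": {"plan": [[0.004,0,0,0,0,0,1],[0.003,0,0,0,0,0,1],[0.003,0,0,0,0,0,1],[0.002,0,0,0,0,0,1],[0,0,0,0,0,0,1]]}}

```text
t: 8.22
tcp_pos: [0.4867, -0.0025, 0.0158]
tool_rot: [0.998, -0.057, -0.003, -0.0]
force: [-6.0, -1.7, 4.4]
finger_gap: 0.486
gripper_force: 61.9
```

Emit:
{"name": "apply_moves", "arguments": {"plan": [[0.002,0,0,0,0,0,1],[0.001,0,0,0,0,0,1],[0,0,0,0,0,0,1]]}}

```text
t: 8.6
tcp_pos: [0.4867, -0.0025, 0.0157]
tool_rot: [0.998, -0.057, -0.006, -0.001]
force: [-10.0, -3.1, 6.3]
finger_gap: 0.491
gripper_force: 62.3
```

Firm stop at x ≈ −0.080 for the TCP, which is the home position. Next I release, rise and check.

Emit:
{"name": "apply_moves", "arguments": {"plan": [[-0.003,0,0,0,0,0,0.2],[0,0,0,0,0,0,-0.5],[0,0,0,0,0,0,-1],[0,0,0,0,0,0,-1],[0,0,-0.03,0,0,0,-1],[0,0,-0.05,0,0,0,-1],[0,0,-0.06,0,0,0,-1],[0,0,-0.06,0,0,0,-1]]}}

```text
t: 9.6
tcp_pos: [0.4898, -0.0029, 0.2177]
tool_rot: [0.998, -0.058, 0.0, -0.0]
force: [1.4, -0.4, 0.5]
finger_gap: 0.998
gripper_force: 0.0
```

Emit:
{"name": "apply_moves", "arguments": {"plan": [[0,0,0,0,0,0,-1],[0,0,0,0,0,0,-1]]}}

```text
t: 9.85
tcp_pos: [0.4894, -0.0028, 0.2157]
tool_rot: [0.998, -0.058, 0.0, -0.0]
force: [0.2, 0.0, -0.4]
finger_gap: 1.002
gripper_force: 0.0
```

```bash
python3 - <<'E'
from h import *
s=sense();im=snapshot("wrist")[:,:,::-1];cv2.imwrite("pics/w5.png",im)
np.save("s5.npy",s,allow_pickle=True)
print(s["tcp_pos"],yaw(s),s["tool_rot"])
for n,z in(("pin",.044),):print(proj("wrist",[[.57,.028,z]],s))
E
```

```text
[ 0.48942087 -0.0027947   0.2157408 ] -0.11512874002505136 [ 9.98343624e-01 -5.75325825e-02  1.02181456e-04 -4.48890847e-06]
[[281.45993392 106.69352792]]
```

View pics/w5.png

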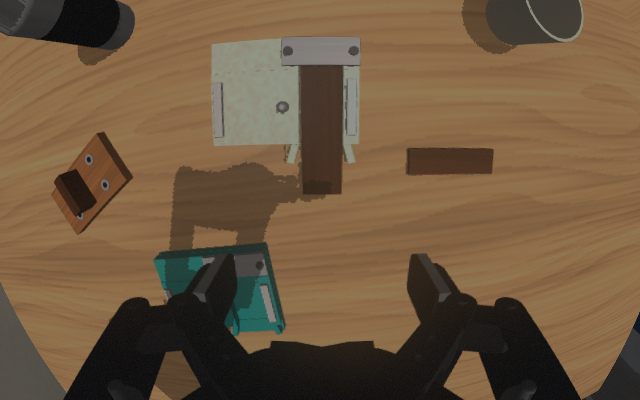

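The blank lies in the lane, from the keeper edge at y=66 down to its tail at (322,194). The pin is at (282,106), where I predicted it. The cover's plate is at left, with corners at about (102,133), (132,178) and (79,233).

```bash
python3 - <<'E'
from h import *
s=np.load("s5.npy",allow_pickle=True).item()
P=plane("wrist",[(212,144.5),(359,145)],.028,s)[:,:2]
y,O,r=rigid(P,np.array([(-.04,.08),(-.04,-.08)]));print(y,O,r)
R=np.array([[np.cos(y),-np.sin(y)],[np.sin(y),np.cos(y)]])
B=plane("wrist",[(322,194),(322,66)],.024,s)[:,:2]
print("tail/head in fix (want -.098,-.0395)",(B-O)@R)
C=plane("wrist",[(102,133),(132,178),(79,233)],.018,s)[:,:2];print("cover corners",C,np.linalg.norm(np.diff(C,axis=0),axis=1),"centre",(C[0]+C[2])/2)
d=C[2]-C[1]; 
print("edge yaw",np.arctan2(d[1],d[0]),np.arctan2(*(C[1]-C[0])[::-1]))
go([.517-.02,.332-.03,.22],.471,8)
E
```

```text
-0.13206020744893743 [0.57005883 0.02790747] [[ 0.00016512  0.00124304]
 [-0.00016512 -0.00124304]]
tail/head in fix (want -.098,-.0395) [[-0.09683264 -0.04247797]
 [ 0.04434709 -0.03994505]]
cover corners [[0.58420517 0.27616793]
 [0.51718064 0.23994257]
 [0.44946113 0.37683175]] [0.07618768 0.15272387] centre [0.51683315 0.32649984]
edge yaw 2.0301975568809127 -2.6460885196446897
[-0.0034, -0.038, -0.0006] wz -0.073
[-0.0006, -0.0381, -0.0006] wz -0.073
[0.0022, -0.038, -0.0006] wz -0.073
[0.005, -0.0378, -0.0006] wz -0.073
[0.0077, -0.0373, -0.0006] wz -0.073
[0.0105, -0.0366, -0.0006] wz -0.073
[0.0131, -0.0358, -0.0006] wz -0.073
[0.0157, -0.0347, -0.0006] wz -0.073
```

Emit:
{"name": "apply_moves", "arguments": {"plan": [[-0.003,-0.04,0,0,0,-0.073,-1],[0,-0.04,0,0,0,-0.073,-1],[0.002,-0.04,0,0,0,-0.073,-1],[0.005,-0.039,0,0,0,-0.073,-1],[0.008,-0.039,0,0,0,-0.073,-1],[0.011,-0.038,0,0,0,-0.073,-1],[0.013,-0.037,0,0,0,-0.073,-1],[0.016,-0.036,0,0,0,-0.073,-1]]}}

```text
t: 10.9
tcp_pos: [0.4973, 0.3152, 0.213]
tool_rot: [0.972, 0.233, -0.003, 0.0]
force: [0.7, 0.6, -0.2]
finger_gap: 1.004
gripper_force: 0.0
```

Emit:
{"name": "apply_moves", "arguments": {"plan": [[0,0,0,0,0,0,-1],[0,0,0,0,0,0,-1]]}}

```text
t: 11.15
tcp_pos: [0.4974, 0.3136, 0.2138]
tool_rot: [0.973, 0.232, -0.002, 0.001]
force: [-0.1, -0.4, 0.2]
finger_gap: 0.999
gripper_force: 0.0
```

```bash
python3 - <<'E'
from h import *
s=sense();im=snapshot("wrist")[:,:,::-1];cv2.imwrite("pics/w6.png",im)
np.save("s6.npy",s,allow_pickle=True)
print(s["tcp_pos"],yaw(s),s["tool_rot"])
print(proj("wrist",[[.517,.327,.018]],s))
E
```

```text
[0.49739866 0.31362738 0.21384017] 0.46874054897812056 [ 9.72658502e-01  2.32230101e-01 -2.07688003e-03  5.52294721e-04]
[[318.2849375  153.16992328]]
```

View pics/w6.png

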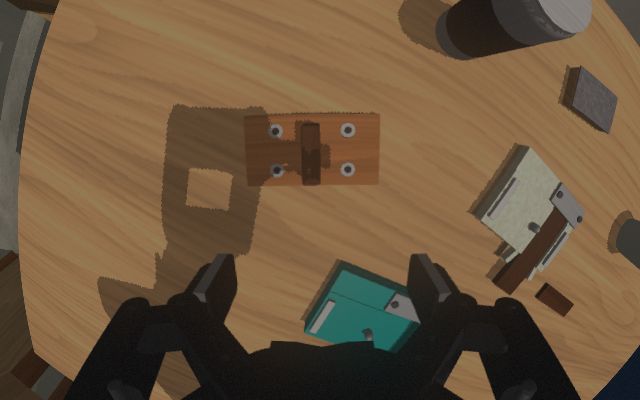

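The cover is square to the tool. Its bushes are at (276,131), (277,170), (348,130) and (348,170), and the handle is at about (311,154).

```bash
python3 - <<'E'
from h import *
s=np.load("s6.npy",allow_pickle=True).item()
B=plane("wrist",[(276,131),(277,170),(348,130),(348,170)],.018,s)[:,:2]
c=B.mean(0);d=B[[0,2]].sum(0)-B[[1,3]].sum(0);e=B[:2].sum(0)-B[2:].sum(0)
yw=np.arctan2(d[1],d[0]);y2=np.arctan2(e[1],e[0])-np.pi/2
E=plane("wrist",[(245,115.5),(246,185.5),(380,113),(379,184.5)],.018,s)[:,:2];print(E.mean(0))
print(c,yw,y2)
go([*c,.046],(yw+y2)/2,5)
E
```

```text
[0.5176259  0.33505301]
[0.51689347 0.33455029] 0.4763472991799672 0.47309672007791503
[0.0053, -0.0021, 0.0337] wz -0.001
[0.0053, -0.0021, 0.0337] wz -0.001
[0.0054, -0.002, 0.0337] wz -0.001
[0.0054, -0.002, 0.0337] wz -0.001
[0.0054, -0.002, 0.0337] wz -0.001
```

Emit:
{"name": "apply_moves", "arguments": {"plan": [[0.01,-0.004,0.04,0,0,-0.006,-1],[0.01,-0.004,0.04,0,0,0,-1],[0.007,-0.003,0.04,0,0,0,-1],[0,0,0.035,0,0,0,-1],[0,0,0.025,0,0,0,-1],[0,0,0.01,0,0,0,-1],[0,0,0,0,0,0,-1],[0,0,0,0,0,0,0]], "force": 60}}

```text
t: 12.2
tcp_pos: [0.5184, 0.3365, 0.027]
tool_rot: [0.972, 0.235, 0.001, -0.0]
force: [-0.5, 0.4, -0.3]
finger_gap: 0.816
gripper_force: 0.0
```

Emit:
{"name": "apply_moves", "arguments": {"plan": [[0,0,0,0,0,0,0.5],[0,0,0,0,0,0,1],[0,0,0,0,0,0,1],[0,0,0,0,0,0,1]]}}

```text
t: 12.7
tcp_pos: [0.518, 0.3367, 0.0265]
tool_rot: [0.972, 0.235, 0.001, -0.0]
force: [-0.2, -0.6, 4.2]
finger_gap: 0.202
gripper_force: 59.8
```

Emit:
{"name": "apply_moves", "arguments": {"plan": [[0,0,-0.02,0,0,0,1],[0,0,-0.04,0,0,0,1],[0,0,-0.045,0,0,0,1],[0,0,-0.03,0,0,0,1],[0,0,0,0,0,0,1],[0,0,0,0,0,0,1]]}}

```text
t: 13.45
tcp_pos: [0.5163, 0.336, 0.1598]
tool_rot: [0.972, 0.235, -0.001, 0.0]
force: [0.0, -0.3, -4.1]
finger_gap: 0.208
gripper_force: 58.9
```

```bash
python3 - <<'E'
from h import *
s=sense();im=snapshot("wrist")[:,:,::-1];cv2.imwrite("pics/w7.png",im)
np.save("s7.npy",s,allow_pickle=True)
print(s["tcp_pos"],yaw(s),s["tool_rot"],s["force"],s["finger_gap"])
go([.5705,.028,.155],-.109,8)
cv2.imwrite("pics/w7c.png",cv2.resize(im[60:360,120:520],None,fx=2,fy=2))
E
```

```text
[0.51627105 0.33600063 0.15978232] 0.4748646610449028 [ 9.71944295e-01  2.35207413e-01 -1.31217723e-03  1.96825894e-04] [ 0.02761438 -0.25453597 -4.13584688] 0.20828035973834938
[-0.0115, 0.0373, 0.0005] wz 0.073
[-0.0088, 0.0381, 0.0005] wz 0.073
[-0.006, 0.0386, 0.0005] wz 0.073
[-0.0031, 0.039, 0.0005] wz 0.073
[-0.0003, 0.0391, 0.0005] wz 0.073
[0.0025, 0.039, 0.0005] wz 0.073
[0.0054, 0.0387, 0.0005] wz 0.073
[0.0082, 0.0382, 0.0005] wz 0.073
```

View pics/w7c.png

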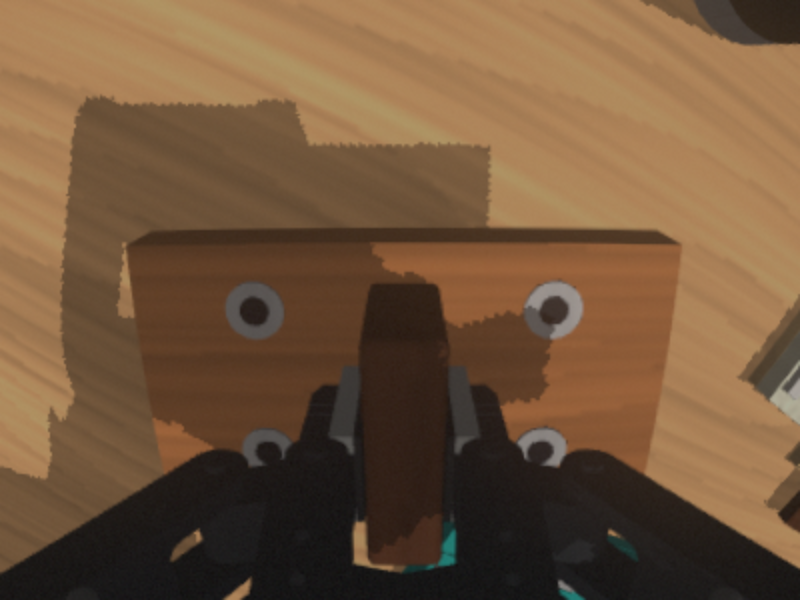

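The cover is held level. Its bushes are at crop (254,311), (553,309), (267,453) and (541,452), and the plate's far corners at (128,243) and (680,243).

```bash
python3 - <<'E'
from h import *
s=np.load("s7.npy",allow_pickle=True).item();s6=np.load("s6.npy",allow_pickle=True).item()
B6=plane("wrist",[(276,131),(277,170),(348,130),(348,170)],.018,s6)[:,:2]
print("bush spacing w6 x,y",np.linalg.norm(B6[0]-B6[1]),np.linalg.norm(B6[2]-B6[3]),np.linalg.norm(B6[0]-B6[2]))
px=np.array([(254,311),(553,309),(267,453),(541,452),(128,243),(680,243)])/2+[120,60]
for dz in(-.0085,):
  P=plane("wrist",px,s["tcp_pos"][2]+dz,s)
  T=(P-s["tcp_pos"])@Ro.from_quat(s["tool_rot"]).as_matrix();print(np.round(T,4));print(T[:4].mean(0),T[4:].mean(0)-[.04,0,0])
E
```

```text
bush spacing w6 x,y 0.0439247189066731 0.04483139347529444 0.07871513996127867
[[ 0.02   -0.0392  0.0085]
 [ 0.0207  0.0402  0.0084]
 [-0.0247 -0.0396  0.0086]
 [-0.0243  0.0411  0.0086]
 [ 0.0391 -0.0737  0.0084]
 [ 0.0392  0.0751  0.0084]]
[-0.0020876   0.00061918  0.0085054 ] [-0.00083817  0.00069941  0.00839635]
```

Emit:
{"name": "apply_moves", "arguments": {"plan": [[-0.011,0.037,0,0,0,0.073,1],[-0.009,0.038,0,0,0,0.073,1],[-0.006,0.039,0,0,0,0.073,1],[-0.003,0.039,0,0,0,0.073,1],[0,0.039,0,0,0,0.073,1],[0.003,0.039,0,0,0,0.073,1],[0.005,0.039,0,0,0,0.073,1],[0.008,0.038,0,0,0,0.073,1]]}}

```text
t: 14.5
tcp_pos: [0.5713, 0.0277, 0.1588]
tool_rot: [0.998, -0.056, -0.002, -0.0]
force: [0.3, -0.1, -2.3]
finger_gap: 0.205
gripper_force: 59.1
```

Emit:
{"name": "apply_moves", "arguments": {"plan": [[0,0,0,0,0,0,1],[0,0,0,0,0,0,1]]}}

```text
t: 14.75
tcp_pos: [0.5713, 0.0293, 0.1594]
tool_rot: [0.999, -0.055, -0.002, -0.0]
force: [0.4, -0.0, -2.3]
finger_gap: 0.199
gripper_force: 59.3
```

Emit:
{"name": "apply_moves", "arguments": {"plan": [[0,0.001,0.03,0,0,0,1],[0,0,0.03,0,0,0,1],[0,0,0.015,0,0,0,1],[0,0,0.007,0,0,0,1],[0,0,0,0,0,0,1],[0,0,0,0,0,0,1]]}}

```text
t: 15.5
tcp_pos: [0.5731, 0.0279, 0.0797]
tool_rot: [0.999, -0.054, 0.001, 0.0]
force: [-0.5, -0.6, -1.1]
finger_gap: 0.197
gripper_force: 59.2
```

Emit:
{"name": "apply_moves", "arguments": {"plan": [[-0.0015,0,0.003,0,0,0,1],[0,0,0.003,0,0,0,1],[0,0,0.003,0,0,0,1],[0,0,0.003,0,0,0,1],[0,0,0,0,0,0,1]]}}

```text
t: 16.12
tcp_pos: [0.5707, 0.028, 0.0665]
tool_rot: [0.999, -0.055, -0.0, -0.0]
force: [0.1, 0.2, -2.5]
finger_gap: 0.199
gripper_force: 59.3
```

The cover is already 4 mm below the pin tip and meets no resistance, so the bore has found the pin. I'll carry on down onto the lifters and press.

Emit:
{"name": "apply_moves", "arguments": {"plan": [[0,0,0.003,0,0,0,1],[0,0,0.003,0,0,0,1],[0,0,0,0,0,0,1],[0,0,0,0,0,0,1],[0,0,0,0,0,0,1]]}}

```text
t: 16.75
tcp_pos: [0.5709, 0.0281, 0.0608]
tool_rot: [0.999, -0.055, -0.0, -0.0]
force: [-0.2, -0.5, -2.7]
finger_gap: 0.201
gripper_force: 59.3
```

Emit:
{"name": "apply_moves", "arguments": {"plan": [[0,0,0.002,0,0,0,1],[0,0,0.002,0,0,0,1],[0,0,0.002,0,0,0,1],[0,0,0,0,0,0,1],[0,0,0,0,0,0,1]]}}

```text
t: 17.38
tcp_pos: [0.571, 0.0281, 0.0556]
tool_rot: [0.999, -0.055, 0.0, 0.0]
force: [-2.2, 0.0, 6.0]
finger_gap: 0.201
gripper_force: 60.5
```

Emit:
{"name": "apply_moves", "arguments": {"plan": [[0,0,0.002,0,0,0,1],[0,0,0.002,0,0,0,1],[0,0,0,0,0,0,1],[0,0,0,0,0,0,1]]}}

```text
t: 17.88
tcp_pos: [0.571, 0.028, 0.0544]
tool_rot: [0.999, -0.054, 0.001, 0.0]
force: [-7.2, 0.3, 24.8]
finger_gap: 0.202
gripper_force: 63.4
```

```bash
python3 - <<'E'
from h import *
s=sense();print(s["tcp_pos"],s["force"])
cv2.imwrite("pics/end.png",snapshot("wrist")[:,:,::-1])
E
```

```text
[0.57100898 0.02802702 0.05444634] [-7.21475062  0.26029497 24.79320688]
```

View pics/end.png

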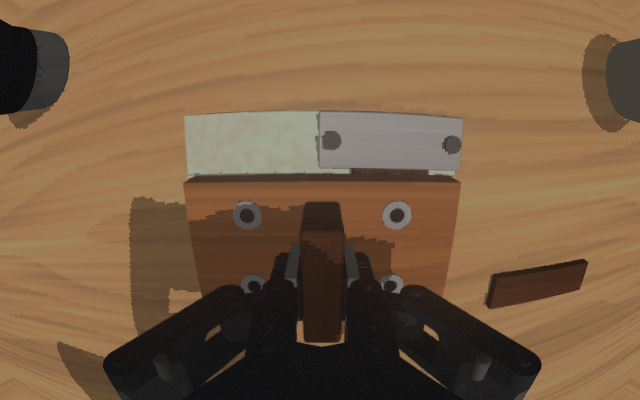

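The cover (184–460, 180) sits flush and square just short of the keeper. The blank's dark end shows under the keeper bar at (390,172).

```bash
python3 -c "
from station import *
print(sign_off())"
```

```text
the job is handed in; nothing more can be done
None
```

The job is handed in, with no verdict returned: the blank is home against the end stop and released, and the cover is on the pin, held pressed flush with about 25 N; the can, cup and sanding block were not touched.

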